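Push the corm tray home into the corner of the rail and the end stop

ROBOT

A 7-joint arm with a two-finger parallel gripper is mounted at the origin on the work surface. World frame = base frame: x ahead of the robot, y to its left, z up, the work surface at z = 0. Lengths are in m, angles in rad, forces in N, time in s.
With the tool pointing down it reaches from about 0.4 to 0.85 m from the base axis. Payload 4.5 kg.
Tool frame: the origin (TCP) lies on the centre line of the jaws, within the pads' length; the fingertips stand 14 mm ahead of it and the grasp point (between the pads) lies 5 mm behind it (bot.tip_reach is the z of the fingertips in the tool frame, in m); z points along the fingers, x is the direction in which the jaws open and shut, and the axes are right-handed (so a half turn about z gives the same grasp; the last joint's range is limited). The gripper opens to 85 mm and grips with 20 to 120 N. Pads are 22 mm wide; open, the fingers measure 114 mm over their backs; the gripper's body (76 mm by 85 mm) begins 54 mm behind the grasp point. The pads swing forward as they close: fully open they stand 13 mm farther back than shut.
Start: joints at [-1.221, 0.689, -0.195, 1.565, 0.157, 0.902, -0.215], TCP at [0.194, 0.594, 0.245] pointing down, gripper open.
Joint ranges: [-3.01, 3.01], [-0.46, 2.08], [-1.47, 1.51], [0.13, 2.56], [-1, 4.14], [0.04, 2.09], [-2.66, 2.66]. Speed limits (rad/s): [2.57, 2.57, 3.14, 3.14, 3.14, 3.14, 3.14].

INTERFACE

Orientations are given as a rotation vector (axis times angle).
In Python, from rig import bot gives the robot as it stands. The module is installed in compiled form; this text tells all that it offers.
- The arm moves only by the shell command python3 -m handwheel 'ROWS' [FORCE]. ROWS is JSON, a list of rows, each a list of 3 entries, a list of its own where there are three numbers: the opening, from 0 (shut) to 1 (fully open), then the shift along the tool's x, y, z in m, then the turn, a rotation vector about the tool's x, y, z in degrees. In form: [[grip, [dx, dy, dz], [ax, ay, az]], ...]. A call has 1 to 12 rows; each row shifts and turns the pose as measured when the row begins, along the tool's axes as they then stand; what a row does not reach is not made up. A row lasts 1/8 s, in which the tool goes at most 62.5 mm and 10.7 degrees, less where a joint would pass 70% of its speed; a pose out of reach is approached as far as the arm can. A call is refused whole if a number of a shift passes 0.0625 or a number of a turn 10.7, either way. A call with a gripper value outside its range is refused whole. The fingers move at their own pace and stop on an object; FORCE is the grip in N (left out, the last holds). Time passes only in rows, so rows that do not move let the fingers close. It gives the time, the measured TCP pose, the force and the opening at its end, in the units of the state.
- bot.sense(): the state, without advancing time (a new reading comes with each control period).
- bot.camera(name): name is "scene" or "top" or "wrist"; returns a dict with "img" (420x560x3 uint8, red, green, blue), "fx", "fy", "cx", "cy" (pixels), "dist" ([k1, k2, p1, p2, k3] as OpenCV has them; the pictures are not rectified), "extrinsics" (4x4, takes a point from world to camera coordinates). Camera axes: x right, y down, z forward; pixel columns grow to the right and rows downward; lengths in m; the calibration is good to about 2 mm. A picture is of the moment at which its call begins. There is no depth.
- bot.hand_in(): hands the job in, once; it reports no verdict.
The state is a dict: "time": time; "joint_positions": joint angles; "dq": joint speeds; "joint_torque": joint torques, N m; "position": TCP position; "orientation": TCP orientation; "ft_force": force on the tool from outside, world axes, zero at the start; "moment": the same for the moment, N m; "finger_gap": finger opening in m.
Only numpy, scipy, OpenCV 4.12 (cv2) and the standard library are available. Lean on these libraries where they do the work, as an engineer would, in place of code of your own. Each camera call takes 0.05 s, during which the arm holds its last target.

TASK

Push the small wooden tray of corms along the bench until it sits home in the corner: its far long side flat against the steel back rail, and its end flat against the square-tube end stop. Only push it from outside, gently, with the fingers; never grip, lift or tip it. Leave the jar, the pot and the brush where they are, and finish with the hand clear.

Things in the scene. Friction and masses are not known exactly. Their poses are not given: they have to be found in the camera images.
- tray: Small open wooden tray packed level with pale corms (fixed in it), loose on the bench in front of the rail; about 0.5 kg, so it slides under 2 to 7 N. Outside 120 mm along its x (short), 160 mm along its y (long), walls 45 mm high; sprouts stick up to 57 mm. Origin: centre of its underside. A push 50 mm off its centre line turns it roughly 0.4 rad over 50 mm of travel. It starts up to 0.3 rad out of square with the rail; the side that is to meet the rail is its +x long side.
- rail: Straight blue-grey slotted steel angle fixed to the bench, 620 mm long along its y, upright 40 mm high and 4 mm thick, its foot (4 mm high) running 40 mm away to the far side. Origin: middle of its length, at bench height, on the near upright face that the tray is to meet. Its x points away from the robot, square to that face; its y runs along it. So the tray at home has its origin 60 mm in front of this face (x = -0.060 in this frame).
- stop: Square dark steel tube with two bolt heads on top, 110 mm long (its x, square to the rail) by 40 mm wide (its y) by 40 mm high, fixed to the bench just in front of the rail, near one end of it: 240 mm from the rail's middle, to the left or to the right. Its axes are parallel to the rail's. Origin: centre of its underside. The tray goes against the long side that looks to the middle of the rail; at home the tray's origin is 100 mm from the stop's origin along y.
- jar: Bystander: amber glass jar with white cap, 60 mm across, 65 mm high, standing in front of the rail's other end (240 mm from the rail's middle, 60 mm in front of its face). Origin: centre of its underside.
- cup: Bystander: small terracotta-coloured pot, 68 mm across, 60 mm high, on the bench to the right, nearer the robot. Origin: centre of its underside.
- brush: Bystander: hand brush lying on the bench to the left, nearer the robot than the rail; about 0.2 m long. Origin: underside, near its middle.
There are look-alikes about, which are no part of the job. Several things look just like the tray: the one meant starts farthest to the robot's left. What is shaped like the stop but blue is not meant.

How it is judged:
At the end, for the whole second after the job is handed in: The tray stands flat on the bench and at rest, its long side within 5 mm of the rail's near face and within 0.05 rad of parallel to it, and its end within 5 mm of the stop, on the side of the stop towards the rail's middle (x of tray in the frame of rail between -0.065 and -0.05 m and y of tray in the frame of rail between -0.19 and 0.19 m and angle between the y axis of tray and the y axis of rail, either way round below 0.05 rad and (y of tray in the frame of stop between 0.095 and 0.105 m or y of tray in the frame of stop between -0.105 and -0.095 m) and angle between tray's own z axis and vertical below 0.05 rad and height (world z) of tray below 0.006 m and linear speed of tray below 0.01 m/s); the robot touches nothing.
It fails at once if the tray is lifted (its underside centre more than 12 mm up) or tipped more than 0.12 rad (height (world z) of tray above 0.012 m or angle between tray's own z axis and vertical above 0.12 rad).
It fails at once if the fingers press on the tray with more than 60 N: gripped or rammed, not gently pushed (contact force between the fingers and tray above 60 N).
It fails at once if the jar, the pot or the brush is moved more than 20 mm or lifted (distance of any of jar, cup, brush from where it was at the start of the episode above 0.02 m).
It also fails if it takes over 64 s, if anything falls off the work surface, if the arm or the gripper's body presses on something with over 40 N, if the wrist force passes 120 N, or if a joint passes its speed limit or range.

## Working session

There is one attempt and no reset: what is moved stays moved. The work goes in short steps, Python scripts to look and compute and a shell command to move; the robot and the scene stay as the last step left them, time stands still between calls to the robot, and variables do not carry over. Pictures are saved under pics/ and viewed, and the job is handed in when it is done.

```bash
mkdir -p pics; python3 - <<'E'
from rig import bot
import cv2,numpy as np
s=bot.sense()
for k,v in s.items(): print(k,np.round(v,4))
print(bot.tip_reach)
for n in ["scene","top","wrist"]:
    c=bot.camera(n)
    cv2.imwrite(f"pics/{n}0.png",c["img"][:,:,::-1])
    print(n,c["fx"],c["fy"],c["cx"],c["cy"],c["dist"]);print(np.round(c["extrinsics"],4).tolist())
E
```

```text
time 0.0
joint_positions [-1.2212  0.69   -0.1945  1.5664  0.1573  0.9025 -0.2151]
dq [-0.0006 -0.0002 -0.0005 -0.001   0.0006 -0.0006  0.0004]
joint_torque [-1.00000e-04 -5.39598e+01 -1.26620e+00 -1.58541e+01  9.20000e-03
  9.50000e-03 -0.00000e+00]
position [0.194  0.5935 0.2445]
orientation [ 2.5421e+00  1.8438e+00 -2.3000e-03]
ft_force [ 0.3688 -0.7876 -0.6157]
moment [-0.0004  0.0322  0.0058]
finger_gap 0.0855
0.014
scene 439.7760535094672 439.7760535094672 273.86365521572156 206.14882607356282 [-0.10352654  0.          0.          0.          0.        ]
[[-0.7615, 0.6481, -0.0007, 0.3937], [0.4496, 0.5276, -0.7208, -0.2154], [-0.4668, -0.5492, -0.6932, 1.3182], [0.0, 0.0, 0.0, 1.0]]
top 430.98794619956703 430.98794619956703 282.2446389408709 210.15205178651127 [-0.03131017  0.          0.          0.          0.        ]
[[0.0166, -0.9998, -0.0149, 0.0058], [-0.9903, -0.0144, -0.1382, 0.5259], [0.138, 0.0171, -0.9903, 1.0813], [0.0, 0.0, 0.0, 1.0]]
wrist 370.39806811184155 370.39806811184155 281.0801274695096 210.263255266758 [-0.02403679  0.          0.          0.          0.        ]
[[0.3109, 0.9504, -0.0016, -0.6229], [0.9049, -0.2955, 0.3064, -0.0397], [0.2907, -0.0967, -0.9519, 0.3802], [0.0, 0.0, 0.0, 1.0]]
```

View pics/top0.png

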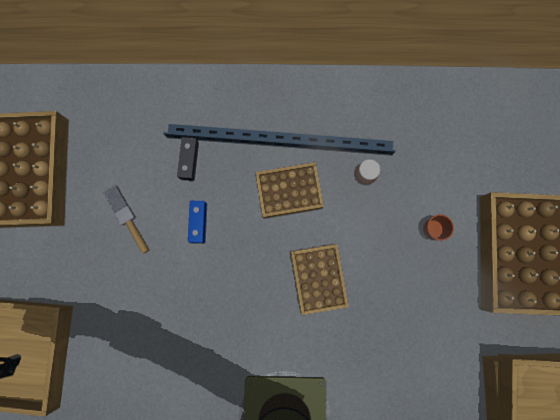

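View pics/scene0.png

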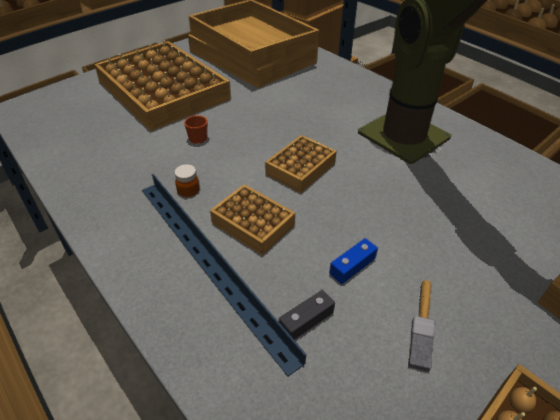

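View pics/wrist0.png

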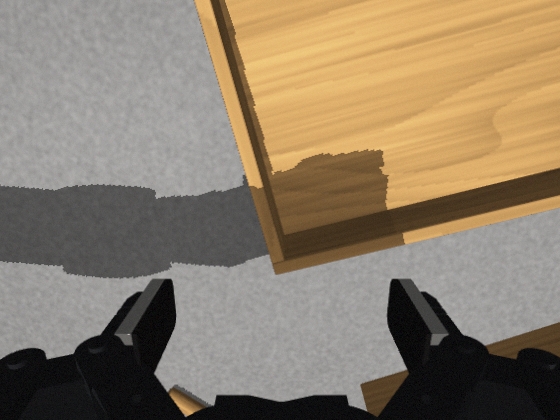

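Top view: two small trays lie at px (290,190) and (319,280); the big crates at (25,170) and (525,255) don't match in size. The tray at (290,190) is farther left (smaller column means larger y) and sits in front of the rail, so it is the one meant. The dark stop is at (187,158); the blue block at (197,222) is the look-alike. I'll enlarge that area and measure.

```bash
cat > h.py <<'E'
from rig import bot
import cv2,numpy as np
def KD(c): return np.array([[c["fx"],0,c["cx"]],[0,c["fy"],c["cy"]],[0,0,1]]),np.array(c["dist"],float)
def ray(c,px,z):
    K,D=KD(c); px=np.asarray(px,float).reshape(-1,1,2)
    u=cv2.undistortPoints(px,K,D).reshape(-1,2)
    E=np.array(c["extrinsics"]); R=E[:3,:3];t=E[:3,3]
    C=-R.T@t; d=np.c_[u,np.ones(len(u))]@R
    s=(z-C[2])/d[:,2]; return (C+s[:,None]*d)
def proj(c,P):
    K,D=KD(c);E=np.array(c["extrinsics"])
    return cv2.projectPoints(np.asarray(P,float).reshape(-1,1,3),cv2.Rodrigues(E[:3,:3])[0],E[:3,3],K,D)[0].reshape(-1,2)
E
python3 - <<'E'
from h import *
c=bot.camera("top"); im=c["img"]; np.save("top0.npy",im)
hsv=cv2.cvtColor(im,cv2.COLOR_RGB2HSV)
for n,p in dict(rim=(258,195),rail=(200,134),bench=(240,160),stop=(187,160),blue=(197,212),corm=(290,190)).items(): print(n,im[p[1],p[0]],hsv[p[1],p[0]])
crop=im[110:260,150:410]
cv2.imwrite("pics/crop0.png",cv2.resize(crop,None,fx=3,fy=3,interpolation=cv2.INTER_CUBIC)[:,:,::-1])
H,S,V=[hsv[...,i].astype(int) for i in range(3)]
def show(n,m,amin,z):
    cs,_=cv2.findContours(m.astype(np.uint8)*255,cv2.RETR_EXTERNAL,cv2.CHAIN_APPROX_NONE)
    for k in cs:
        if cv2.contourArea(k)>amin:
            r=cv2.minAreaRect(k)
            if not(100<r[0][0]<450 and 100<r[0][1]<330): continue
            b=cv2.boxPoints(r); w=ray(c,b,z)
            print(n,np.round(r[0],1),np.round(r[1],1),"world",np.round(w[:,:2],4).tolist(),"sides",np.round(np.linalg.norm(w-np.roll(w,1,0),axis=1),3), "ctr",np.round(w.mean(0)[:2],4))
show("wood",(H>8)&(H<25)&(S>90),300,.045)
show("blue",(H>105)&(H<125)&(S>180),100,.04)
show("rail",(H>95)&(H<115)&(S>60)&(S<180),300,.04)
show("dark",(V<75)&(S<90),150,.04)
E
```

```text
rim [110 111 110] [ 60   2 111]
rail [59 75 92] [105  91  92]
bench [104 110 113] [100  20 113]
stop [65 65 71] [120  22  71]
blue [ 70  87 133] [112 121 133]
corm [90 72 52] [ 16 108  90]
wood [319.  278.8] [63.7 47.6] world [[0.4188, -0.0079], [0.4412, -0.127], [0.285, -0.154], [0.2632, -0.0371]] sides [0.158 0.121 0.159 0.119] ctr [ 0.3521 -0.0815]
wood [289.  189.9] [45.9 61.5] world [[0.6231, 0.0869], [0.6522, -0.071], [0.533, -0.0911], [0.5045, 0.0645]] sides [0.121 0.161 0.121 0.158] ctr [ 0.5782 -0.0027]
blue [196.8 221.5] [16.4 41.5] world [[0.4395, 0.2562], [0.5476, 0.2558], [0.546, 0.2128], [0.4381, 0.2138]] sides [0.042 0.108 0.043 0.108] ctr [0.4928 0.2346]
rail [355.4 144.5] [78.  13.5] world [[0.6923, -0.0723], [0.729, -0.0751], [0.7141, -0.2805], [0.6776, -0.2767]] sides [0.205 0.037 0.206 0.037] ctr [ 0.7033 -0.1762]
rail [239.4 135.6] [150.9  13.4] world [[0.7189, 0.3338], [0.7561, 0.3332], [0.7286, -0.0698], [0.692, -0.0673]] sides [0.402 0.037 0.404 0.037] ctr [0.7239 0.1325]
dark [328.6 147.8] [97.3  4.1] world [[0.6959, 0.023], [0.7072, 0.0223], [0.6903, -0.2337], [0.6791, -0.2327]] sides [0.256 0.011 0.257 0.011] ctr [ 0.6931 -0.1053]
dark [206.5 159.9] [89.5 43.5] world [[0.608, 0.3377], [0.7261, 0.3333], [0.7047, 0.0941], [0.5879, 0.1019]] sides [0.237 0.118 0.24  0.117] ctr [0.6567 0.2168]
```

View pics/crop0.png

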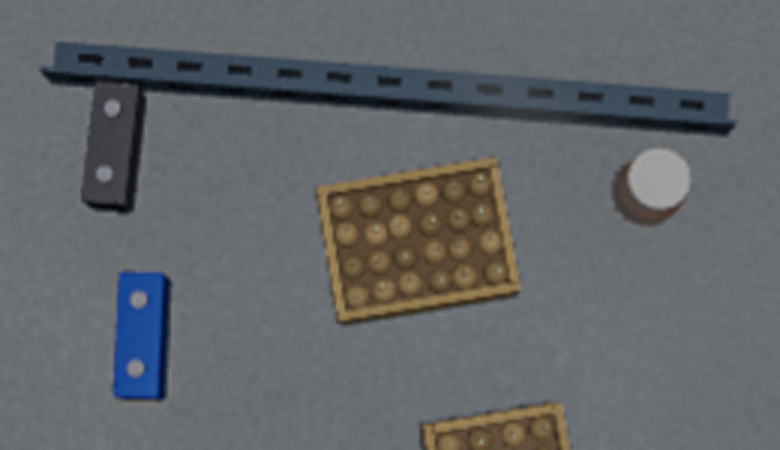

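The enlarged crop confirms the tray: outer corners at crop px (320,187), (496,159), (519,290) and (341,322), sides measured at 121x160 mm. It is yawed +0.18 rad and the rail -0.067 rad, so it must turn about -0.25 rad. The plan is to push its near side with both half-open fingers, slightly left of centre, until it lies flush on the rail. Then I'll turn the hand and push the right end along to the stop.

```bash
python3 -m handwheel '[[0.6,[0,0,0],[0,0,-7]],[0.6,[0,0,0],[0,0,-7]],[0.6,[-0.047,0.026,0],[0,0,0]],[0.6,[-0.047,0.026,0],[0,0,0]],[0.6,[-0.047,0.026,0],[0,0,0]],[0.6,[-0.047,0.026,0],[0,0,0]],[0.6,[-0.047,0.026,0],[0,0,0]],[0.6,[-0.047,0.026,0],[0,0,0]],[0.6,[-0.047,0.026,0],[0,0,0]],[0.6,[-0.047,0.026,0],[0,0,0]],[0.6,[-0.047,0.026,0],[0,0,0]],[0.6,[-0.047,0.026,0],[0,0,0]]]'
cat >> h.py <<'E'
def st():
    s=bot.sense();R=cv2.Rodrigues(np.array(s["orientation"],float))[0]
    print("t",round(s["time"],2),"p",np.round(s["position"],4),"xang",np.round(np.degrees(np.arctan2(R[1,0],R[0,0])),2),"z",np.round(R[:,2],3),"F",np.round(s["ft_force"],1),"gap",round(s["finger_gap"],4)); return np.array(s["position"]),R
E
python3 - <<'E'
from h import *
p,R=st(); print("tool-axis shift to (0.465,0.015,0.12):",np.round(R.T@(np.array([.465,.015,.12])-p),4))
E
```

```text
time: 1.7
position: [0.43, 0.0987, 0.2429]
orientation: [-2.28, -2.159, -0.004]
ft_force: [0.8, 0.1, 0.0]
finger_gap: 0.0511
t 1.7 p [0.43   0.0987 0.2429] xang 86.87 z [ 0.001  0.003 -1.   ] F [0.8 0.1 0. ] gap 0.0511
tool-axis shift to (0.465,0.015,0.12): [-0.082   0.0394  0.1227]
```

```bash
python3 -m handwheel '[[0.6,[-0.04,0.02,0.03],[0,0,0.7]],[0.6,[-0.04,0.02,0.03],[0,0,0]],[0.6,[0,0,0.05],[0,0,0]],[0.6,[0,0,0],[0,0,0]]]'
python3 - <<'E'
from h import *
p,R=st(); print("to (0.462,0.015,0.025):",np.round(R.T@(np.array([.462,.015,.025])-p),4))
c=bot.camera("top"); cv2.imwrite("pics/top1.png",c["img"][:,:,::-1])
c=bot.camera("wrist"); cv2.imwrite("pics/wr1.png",c["img"][:,:,::-1])
E
```

```text
time: 2.2
position: [0.4701, 0.0081, 0.1307]
orientation: [2.305, 2.13, 0.009]
ft_force: [-0.8, -0.2, -0.4]
finger_gap: 0.0514
t 2.2 p [0.4701 0.0081 0.1307] xang 85.48 z [ 0.007  0.002 -1.   ] F [-0.8 -0.2 -0.4] gap 0.0514
to (0.462,0.015,0.025): [ 0.0061 -0.0094  0.1057]
```

View pics/wr1.png

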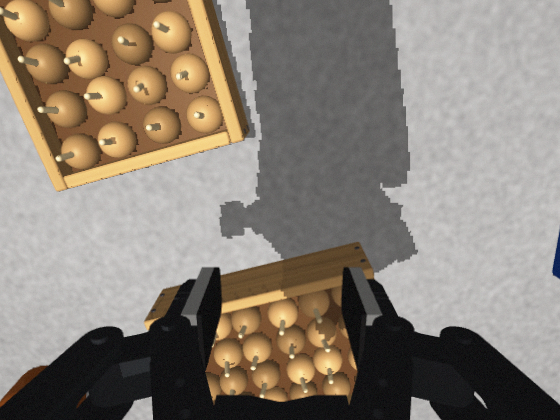

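The wrist view shows the target tray's near side ahead of both fingers, spanning about px (150,318) to (372,262), with the other tray behind at upper left. I'll descend in the free gap.

```bash
python3 -m handwheel '[[0.6,[0.003,-0.006,0.04],[0,0,0]],[0.6,[0.003,-0.004,0.04],[0,0,0]],[0.6,[0,0,0.025],[0,0,0]],[0.6,[0,0,0],[0,0,0]]]'
python3 - <<'E'
from h import *
p,R=st()
c=bot.camera("scene"); cv2.imwrite("pics/sc2.png",cv2.resize(c["img"][120:300,180:420],None,fx=3,fy=3)[:,:,::-1])
E
```

```text
time: 2.8
position: [0.4742, 0.0209, 0.036]
orientation: [2.289, 2.128, 0.044]
ft_force: [-0.6, -0.2, -0.0]
finger_gap: 0.0515
t 2.8 p [0.4742 0.0209 0.036 ] xang 85.82 z [ 0.031  0.007 -0.999] F [-0.6 -0.2 -0. ] gap 0.0515
```

View pics/sc2.png

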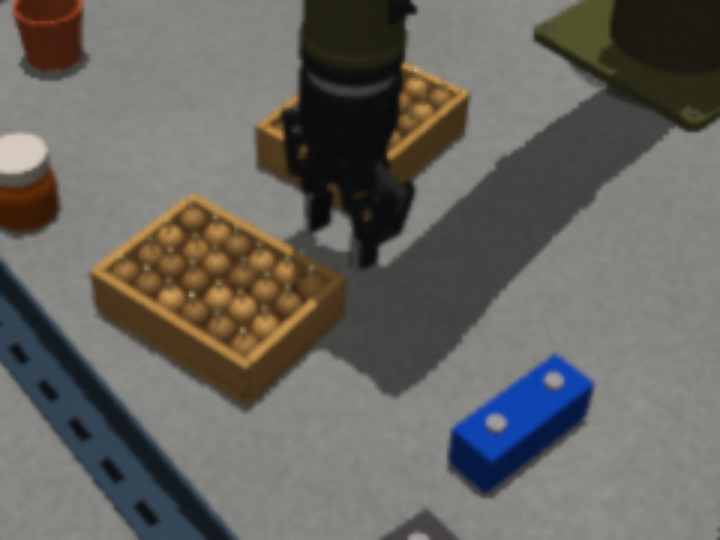

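Both fingers are down in front of the tray's near side (scene crop px (318,215) and (365,250)), clear of it. Now a gentle push.

```bash
python3 -m handwheel '[[0.6,[0,0.006,0.006],[0,0,0]],[0.6,[0,0.006,0.004],[0,0,0]],[0.6,[0,0.006,0],[0,0,0]],[0.6,[0,0.006,0],[0,0,0]],[0.6,[0,0.006,0],[0,0,0]],[0.6,[0,0.006,0],[0,0,0]],[0.6,[0,0.006,0],[0,0,0]],[0.6,[0,0.006,0],[0,0,0]]]'
python3 - <<'E'
from h import *
p,R=st()
print(np.round(R[:,1],3))
c=bot.camera("top"); cv2.imwrite("pics/top3.png",cv2.resize(c["img"][110:260,150:410],None,fx=3,fy=3)[:,:,::-1])
E
```

```text
time: 3.85
position: [0.5258, 0.0185, 0.0316]
orientation: [2.288, 2.128, 0.052]
ft_force: [-2.6, 1.0, -0.9]
finger_gap: 0.051
t 3.85 p [0.5258 0.0185 0.0316] xang 85.85 z [ 0.035  0.01  -0.999] F [-2.6  1.  -0.9] gap 0.051
[ 0.997 -0.073  0.035]
```

View pics/top3.png

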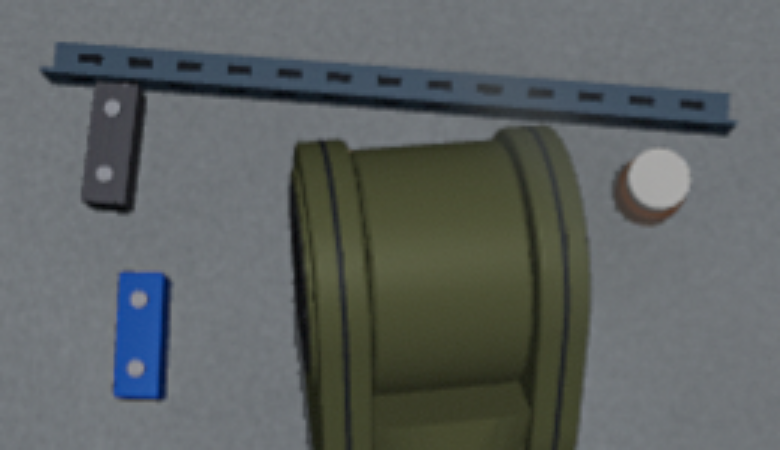

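```bash
python3 -m handwheel '[[0.6,[0,0.005,0.001],[1,0,0]],[0.6,[0,0.005,0.001],[1,0,0]],[0.6,[0,0.005,0.001],[0,0,0]],[0.6,[0,0.005,0],[0,0,0]],[0.6,[0,0.005,0],[0,0,0]]]'
python3 - <<'E'
from h import *
p,R=st()
c=bot.camera("scene"); cv2.imwrite("pics/sc4.png",cv2.resize(c["img"][120:300,150:390],None,fx=3,fy=3)[:,:,::-1])
E
```

```text
time: 4.53
position: [0.5478, 0.0171, 0.0291]
orientation: [-2.289, -2.131, -0.004]
ft_force: [-7.1, 0.2, 4.6]
finger_gap: 0.0511
t 4.53 p [0.5478 0.0171 0.0291] xang 85.89 z [-0.008  0.012 -1.   ] F [-7.1  0.2  4.6] gap 0.0511
```

View pics/sc4.png

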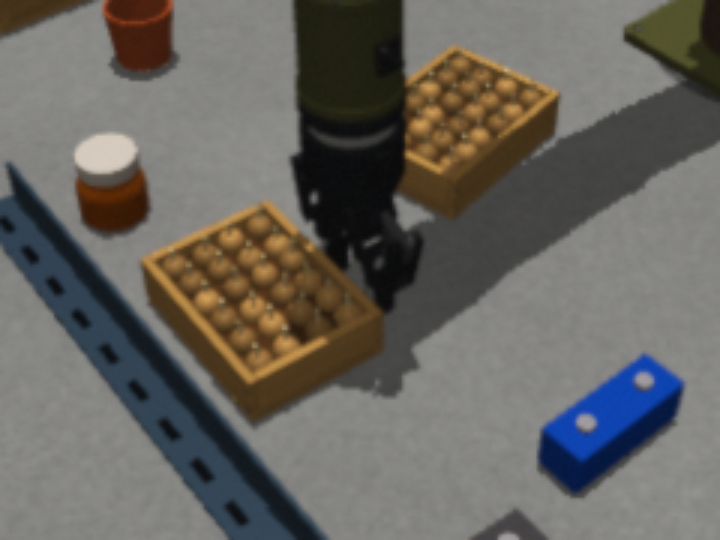

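```bash
python3 - <<'E'
from h import *
c=bot.camera("scene")
w=ray(c,[(197.7,207.3),(234,246.7),(276.7,225)],.045); print(np.round(w,4).tolist(), np.linalg.norm(w[0]-w[1]),np.linalg.norm(w[2]-w[1]), np.degrees(np.arctan2(*(w[1]-w[0])[1::-1])))
r=ray(c,[(8/3+150,162/3+120),(328/3+150,540/3+120)],.04);print(np.round(r,4).tolist(),np.degrees(np.arctan2(*(r[1]-r[0])[1::-1])))
E
```

```text
[[0.6696, -0.0958, 0.045], [0.6774, 0.057, 0.045], [0.566, 0.0675, 0.045]] 0.1529800942809114 0.11189582573812742 87.09643251510175
[[0.6881, -0.2806, 0.04], [0.7194, 0.1945, 0.04]] 86.23928203080101
```

The tray is now parallel to the rail within about 1°, some 20 mm from it. I'll push on, slowing down.

```bash
python3 -m handwheel '[[0.6,[0,0.004,0],[0,0,0]],[0.6,[0,0.004,0],[0,0,0]],[0.6,[0,0.004,0],[0,0,0]],[0.6,[0,0.002,0],[0,0,0]]]'
python3 -m handwheel '[[0.6,[0,0.002,0],[0,0,0]],[0.6,[0,0.002,0],[0,0,0]]]'
```

```text
time: 5.12
position: [0.5566, 0.0151, 0.0291]
orientation: [-2.288, -2.126, 0.011]
ft_force: [-5.8, 1.7, 4.1]
finger_gap: 0.0512
time: 5.38
position: [0.5579, 0.0148, 0.0291]
orientation: [-2.287, -2.123, 0.018]
ft_force: [-5.7, 0.9, 4.9]
finger_gap: 0.0515
```

```bash
python3 -m handwheel '[[0.6,[0,0.004,-0.001],[0,0,0]],[0.6,[0,0.004,-0.001],[0,0,0]],[0.6,[0,0.004,0],[0,0,0]]]'
python3 -m handwheel '[[0.6,[0,0.004,0],[0,0,0]],[0.6,[0,0.004,0],[0,0,0]]]'
```

```text
time: 5.75
position: [0.5707, 0.0126, 0.0304]
orientation: [-2.289, -2.122, 0.019]
ft_force: [-1.6, 1.7, -1.9]
finger_gap: 0.0514
time: 6.0
position: [0.5752, 0.0112, 0.0293]
orientation: [-2.285, -2.12, 0.031]
ft_force: [-14.6, 1.7, 7.8]
finger_gap: 0.0511
```

```bash
python3 - <<'E'
from h import *
p,R=st()
c=bot.camera("scene"); cv2.imwrite("pics/sc5.png",cv2.resize(c["img"][120:300,150:390],None,fx=3,fy=3,interpolation=cv2.INTER_CUBIC)[:,:,::-1])
E
```

```text
t 6.0 p [0.5752 0.0112 0.0293] xang 85.71 z [-0.031  0.004 -1.   ] F [-14.6   1.7   7.8] gap 0.0511
```

View pics/sc5.png

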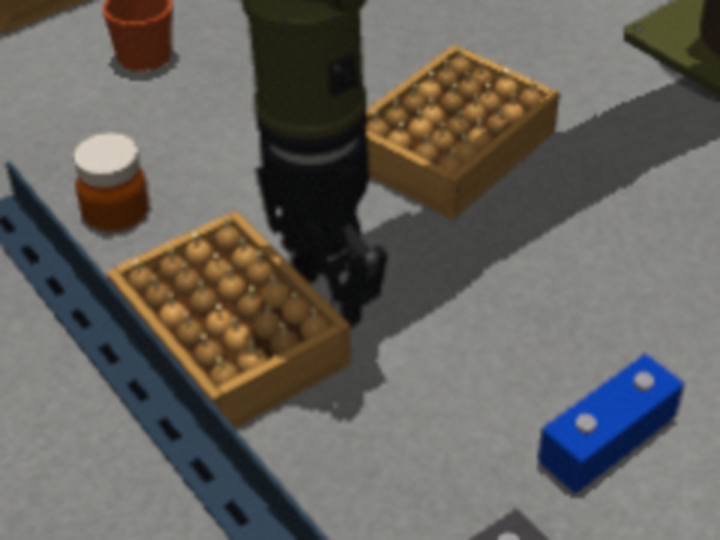

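The tray's far side now looks flat on the rail (contact line crop px (112,275) to (225,410)), and the force rose to 14.6 N. I'll back off, lift and measure.

```bash
python3 -m handwheel '[[0.6,[0,-0.02,0],[-0.8,0,0]],[0.6,[0,-0.03,-0.02],[-0.5,0,0]],[0.6,[0,-0.02,-0.05],[0,0,0]],[0.6,[-0.03,0,-0.05],[0,0,0]],[0.6,[-0.05,0,0],[0,0,0]],[0.6,[-0.05,0,0],[0,0,0]],[0.6,[-0.05,0,0],[0,0,0]]]'
python3 - <<'E'
from h import *
p,R=st()
print(np.round(bot.sense()["joint_positions"],2))
c=bot.camera("scene"); cv2.imwrite("pics/sc6.png",cv2.resize(c["img"][120:370,130:390],None,fx=3,fy=3,interpolation=cv2.INTER_CUBIC)[:,:,::-1][:600])
c=bot.camera("top"); cv2.imwrite("pics/top6.png",cv2.resize(c["img"][110:260,150:410],None,fx=3,fy=3)[:,:,::-1])
E
```

```text
time: 6.92
position: [0.5055, -0.1629, 0.1574]
orientation: [2.283, 2.143, 0.029]
ft_force: [1.0, 0.3, 0.1]
finger_gap: 0.0508
t 6.92 p [ 0.5055 -0.1629  0.1574] xang 86.37 z [ 0.02   0.005 -1.   ] F [1.  0.3 0.1] gap 0.0508
[ 0.51  0.72 -0.46  1.94  0.55  0.58  1.2 ]
```

View pics/sc6.png

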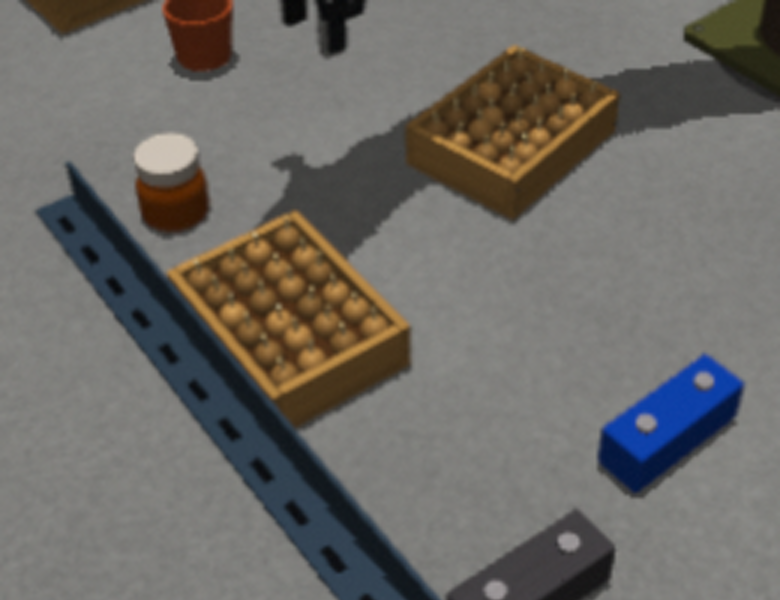

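View pics/top6.png

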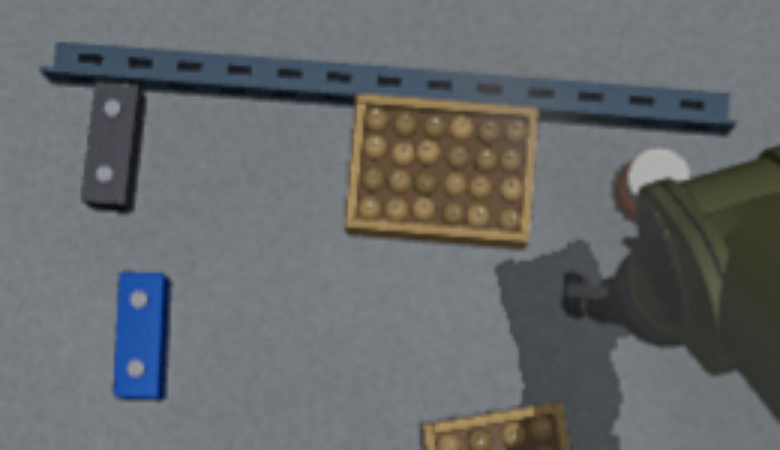

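```bash
python3 - <<'E'
from h import *
c=bot.camera("top"); im=c["img"]; hsv=cv2.cvtColor(im,cv2.COLOR_RGB2HSV);H,S,V=[hsv[...,i].astype(int) for i in range(3)]
f=lambda x,y:(x/3+150-.33,y/3+110-.33)
w=ray(c,[f(360,96),f(538,106),f(528,242),f(347,230)],.045);print("tray",np.round(w[:,:2],4).tolist(),"ctr",np.round(w.mean(0)[:2],4),np.round(np.linalg.norm(w-np.roll(w,1,0),axis=1),3))
r=ray(c,[f(42,70),f(735,124)],.04);print("rail",np.round(r[:,:2],4).tolist(),np.linalg.norm(r[0]-r[1]))
m=((H<3)|(V>140))&(S<30); m&=(V>140)
m=m.astype(np.uint8);m[:150]=0;m[190:]=0;m[:,:355]=0;m[:,385:]=0
ys,xs=np.nonzero(m);print("jar px",xs.min(),xs.max(),ys.min(),ys.max(),np.round(ray(c,[(xs.min(),(ys.min()+ys.max())/2),(xs.max(),(ys.min()+ys.max())/2)],.065),4).tolist())
s=ray(c,[f(112,107),f(104,173)],.045);print("bolts",np.round(s[:,:2],4).tolist())
s=ray(c,[f(140,86),f(128,208)],.04);print("stop right edge",np.round(s[:,:2],4).tolist())
E
```

```text
tray [[0.7063, 0.0501], [0.6992, -0.1061], [0.578, -0.0976], [0.5863, 0.0588]] ctr [ 0.6425 -0.0237] [0.12  0.156 0.122 0.157]
rail [[0.7288, 0.3343], [0.6868, -0.2794]] 0.6152239810288787
jar px 360 379 159 171 [[0.6414, -0.1837, 0.065], [0.6421, -0.2323, 0.065]]
bolts [[0.6939, 0.2686], [0.6343, 0.2727]]
stop right edge [[0.7149, 0.2458], [0.6044, 0.2513]]
```

From the top view:

| Item | Measurement |
|---|---|
| Tray angle | parallel to the rail within about 1° |
| Tray centre (world) | (0.6425, -0.024) |
| Stop centre (world) | about (0.664, 0.271) |
| Slide still to go | about 195 mm |
| Jar's left edge | y about -0.178 |

Next I turn the hand a quarter turn above the gap between the tray and the jar.

```bash
python3 -m handwheel '[[0.6,[0,0,0],[0,0,-10]],[0.6,[0,0,0],[0,0,-10]],[0.6,[0,0,0],[0,0,-10]],[0.6,[0,0,0],[0,0,-10]],[0.6,[0,0,0],[0,0,-10]],[0.6,[0,0,0],[0,0,-10]],[0.6,[0,0,0],[0,0,-10]],[0.6,[0,0,0],[0,0,-10]],[0.6,[0,0,0],[0,0,-10]],[0.6,[0,0,0],[0,0,0]]]'
python3 - <<'E'
from h import *
p,R=st()
print(np.round(bot.sense()["joint_positions"],2))
print("to hover:",np.round(R.T@(np.array([.630,-.135,.12])-p),4))
E
```

```text
time: 8.32
position: [0.5184, -0.1544, 0.1623]
orientation: [0.011, 3.098, 0.013]
ft_force: [0.5, 0.6, -0.4]
finger_gap: 0.0513
t 8.32 p [ 0.5184 -0.1544  0.1623] xang 179.56 z [ 0.044  0.009 -0.999] F [ 0.5  0.6 -0.4] gap 0.0513
[ 0.73  0.83 -0.9   1.92  0.91  0.81  2.46]
to hover: [-0.1095  0.0198  0.0473]
```

```bash
python3 -m handwheel '[[0.6,[-0.036,0.006,0],[0,2.5,3.5]],[0.6,[-0.036,0.006,0],[0,0,0]],[0.6,[-0.03,0.006,0.02],[0,0,0]],[0.6,[0,0,0.02],[0,0,0]],[0.6,[0,0,0],[0,0,0]]]'
python3 - <<'E'
from h import *
p,R=st()
print(np.round(bot.sense()["joint_positions"],2))
print("to low:",np.round(R.T@(np.array([.630,-.135,.03])-p),4))
c=bot.camera("scene"); cv2.imwrite("pics/sc7.png",cv2.resize(c["img"][100:300,130:390],None,fx=3,fy=3,interpolation=cv2.INTER_CUBIC)[:,:,::-1])
E
```

```text
time: 8.95
position: [0.6252, -0.1374, 0.1236]
orientation: [0.129, 3.138, 0.016]
ft_force: [-0.7, -0.3, -0.3]
finger_gap: 0.0511
t 8.95 p [ 0.6252 -0.1374  0.1236] xang 175.29 z [ 0.002  0.01  -1.   ] F [-0.7 -0.3 -0.3] gap 0.0511
[ 0.58  0.99 -0.85  1.6   0.86  0.96  2.5 ]
to low: [-0.0045  0.0019  0.0937]
```

View pics/sc7.png

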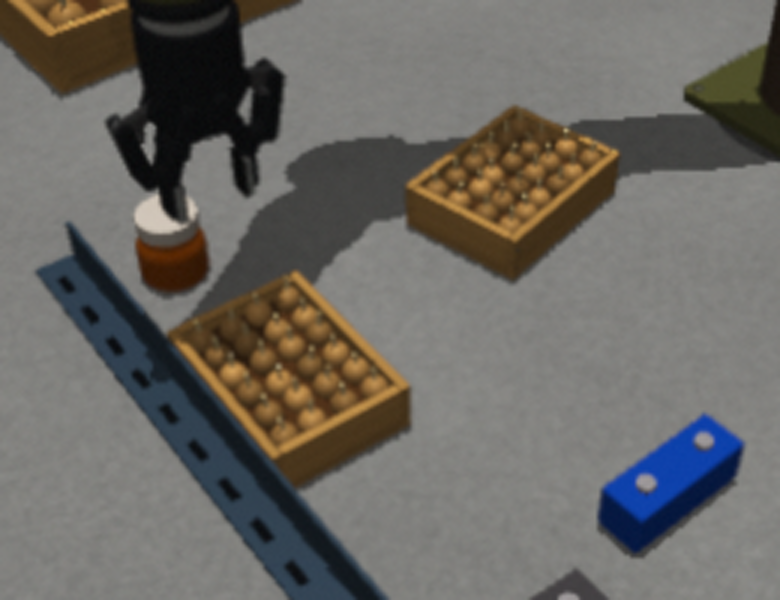

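The fingers hang above the gap between the tray's right end (crop (180,330)-(295,275)) and the jar (170,240), and the knuckles will pass above the 40 mm rail. Descending now.

```bash
python3 -m handwheel '[[0.6,[-0.002,0.002,0.035],[0,0,-0.7]],[0.6,[-0.002,0,0.035],[0,0,0]],[0.6,[0,0,0.022],[0,0,0]],[0.6,[0,0,0],[0,0,0]]]'
python3 - <<'E'
from h import *
p,R=st()
c=bot.camera("scene"); cv2.imwrite("pics/sc8.png",cv2.resize(c["img"][100:300,130:390],None,fx=3,fy=3,interpolation=cv2.INTER_CUBIC)[:,:,::-1])
E
```

```text
time: 9.5
position: [0.6314, -0.1354, 0.0352]
orientation: [0.114, 3.13, 0.015]
ft_force: [-0.7, 0.3, -0.3]
finger_gap: 0.051
t 9.5 p [ 0.6314 -0.1354  0.0352] xang 175.82 z [ 0.01   0.009 -1.   ] F [-0.7  0.3 -0.3] gap 0.051
```

View pics/sc8.png

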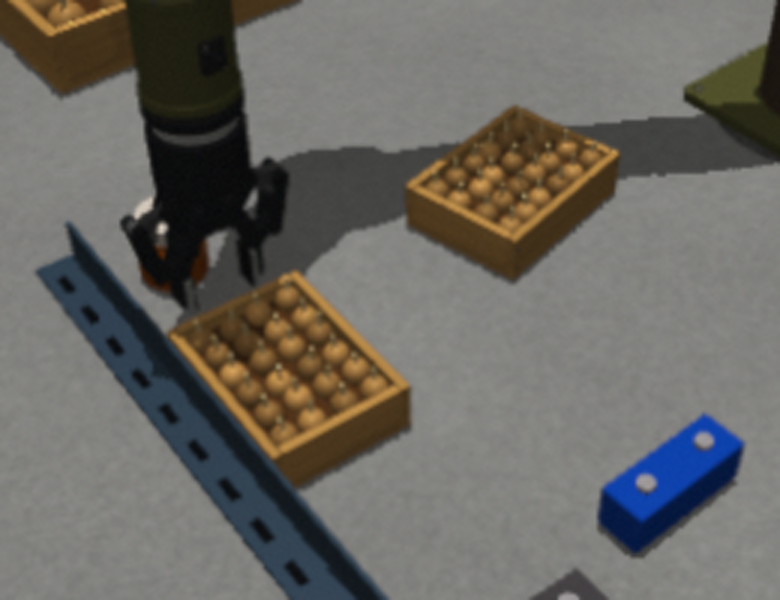

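```bash
python3 -m handwheel '[[0.6,[0,0.006,0.002],[0,0.5,0]],[0.6,[0,0.006,0.002],[0,0,0]],[0.6,[0,0.006,0],[0,0,0]],[0.6,[0,0.006,0],[0,0,0]],[0.6,[0,0.006,0],[0,0,0]],[0.6,[0,0.006,0],[0,0,0]],[0.6,[0,0.006,0],[0,0,0]],[0.6,[0,0.006,0],[0,0,0]]]'
python3 - <<'E'
from h import *
st()
E
```

```text
time: 10.55
position: [0.6358, -0.0977, 0.0361]
orientation: [0.125, 3.137, -0.019]
ft_force: [-2.0, -5.2, 2.4]
finger_gap: 0.0509
t 10.55 p [ 0.6358 -0.0977  0.0361] xang 175.44 z [ 0.002 -0.012 -1.   ] F [-2.  -5.2  2.4] gap 0.0509
```

```bash
python3 -m handwheel '[[0.6,[0,0.007,0.001],[0,0,0]],[0.6,[0,0.007,0.001],[0,0,0]],[0.6,[0,0.007,0.001],[0,0,0]],[0.6,[0,0.007,0.001],[0,0,0]],[0.6,[0,0.007,0],[0,0,0]],[0.6,[0,0.007,0],[0,0,0]],[0.6,[0,0.007,0],[0,0,0]],[0.6,[0,0.007,0],[0,0,0]]]'
python3 - <<'E'
from h import *
p,R=st()
c=bot.camera("scene"); cv2.imwrite("pics/sc9.png",cv2.resize(c["img"][130:330,130:390],None,fx=3,fy=3,interpolation=cv2.INTER_CUBIC)[:,:,::-1])
E
```

```text
time: 11.55
position: [0.6346, -0.0903, 0.035]
orientation: [-0.161, -3.122, 0.154]
ft_force: [-2.4, -11.4, 8.4]
finger_gap: 0.0513
t 11.55 p [ 0.6346 -0.0903  0.035 ] xang 174.09 z [-0.017 -0.098 -0.995] F [ -2.4 -11.4   8.4] gap 0.0513
```

View pics/sc9.png

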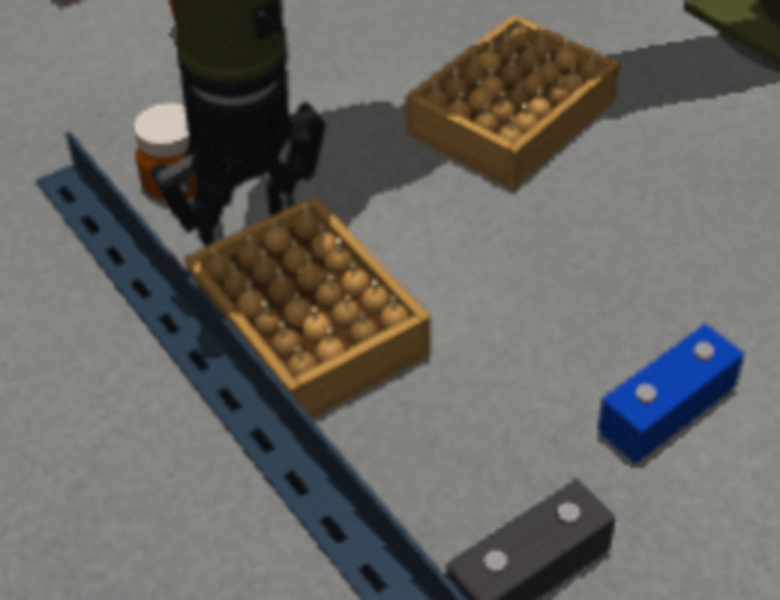

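The tray moved only about 8 mm and the hand leaned back (tips trailing by 5.6°), because deflection builds up from row to row. I'll straighten the hand as I push.

```bash
python3 -m handwheel '[[0.6,[0,0.006,-0.001],[-2.5,0,0]],[0.6,[0,0.006,-0.001],[-2.5,0,0]],[0.6,[0,0.006,0],[-2.5,0,0]],[0.6,[0,0.006,0],[-1.5,0,-1]]]'
python3 - <<'E'
from h import *
p,R=st()
E
```

```text
time: 12.1
position: [0.636, -0.0669, 0.0356]
orientation: [-0.135, -3.132, -0.098]
ft_force: [1.1, -2.3, -1.4]
finger_gap: 0.0514
t 12.1 p [ 0.636  -0.0669  0.0356] xang 175.08 z [-0.002  0.063 -0.998] F [ 1.1 -2.3 -1.4] gap 0.0514
```

```bash
python3 -m handwheel '[[0.6,[0,0.009,0],[0.5,0,-0.5]],[0.6,[0,0.009,0],[0,0,0]],[0.6,[0,0.009,0],[0,0,0]],[0.6,[0,0.009,0],[-0.5,0,0]]]'
python3 - <<'E'
from h import *
p,R=st()
E
```

```text
time: 12.6
position: [0.6396, -0.0269, 0.0378]
orientation: [-0.12, -3.134, -0.104]
ft_force: [0.0, -2.0, -1.4]
finger_gap: 0.0512
t 12.6 p [ 0.6396 -0.0269  0.0378] xang 175.64 z [-0.001  0.066 -0.998] F [ 0.  -2.  -1.4] gap 0.0512
```

```bash
python3 -m handwheel '[[0.6,[0,0.009,0.001],[1,0,0]],[0.6,[0,0.009,0.001],[1,0,0]],[0.6,[0,0.009,0.001],[0,0,0]],[0.6,[0,0.009,0.001],[0,0,0]],[0.6,[0,0.009,0.001],[0,0,0]],[0.6,[0,0.009,0],[0,0,0]]]'
python3 - <<'E'
from h import *
p,R=st()
c=bot.camera("scene"); cv2.imwrite("pics/sc10.png",cv2.resize(c["img"][170:370,130:390],None,fx=3,fy=3,interpolation=cv2.INTER_CUBIC)[:,:,::-1])
E
```

```text
time: 13.35
position: [0.6439, 0.0129, 0.0382]
orientation: [-0.129, -3.133, 0.006]
ft_force: [-1.3, -2.5, -1.2]
finger_gap: 0.0511
t 13.35 p [0.6439 0.0129 0.0382] xang 175.29 z [-0.006 -0.004 -1.   ] F [-1.3 -2.5 -1.2] gap 0.0511
```

View pics/sc10.png

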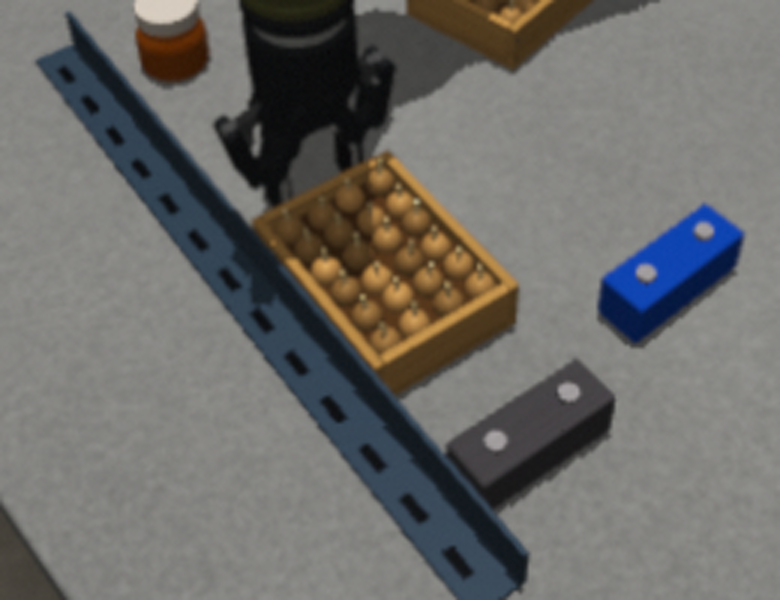

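The tray is sliding along the rail, still flush, with the stop about 60 mm ahead (crop: tray end near (385,390), stop face at (450,450)).

```bash
python3 -m handwheel '[[0.6,[0,0.009,0.001],[-0.5,0,-0.3]],[0.6,[0,0.009,0.001],[-0.5,0,-0.3]],[0.6,[0,0.009,0],[-0.5,0,0]],[0.6,[0,0.009,0],[-0.5,0,0]],[0.6,[0,0.009,0],[-0.5,0,0]]]'
python3 - <<'E'
from h import *
p,R=st()
c=bot.camera("scene"); cv2.imwrite("pics/sc11.png",cv2.resize(c["img"][190:370,200:440],None,fx=3,fy=3,interpolation=cv2.INTER_CUBIC)[:,:,::-1])
E
```

```text
time: 14.02
position: [0.6482, 0.0579, 0.0381]
orientation: [-0.112, -3.136, -0.056]
ft_force: [0.2, -2.1, -1.2]
finger_gap: 0.0515
t 14.03 p [0.6482 0.0579 0.0381] xang 175.9 z [-0.002  0.036 -0.999] F [ 0.2 -2.1 -1.2] gap 0.0515
```

View pics/sc11.png

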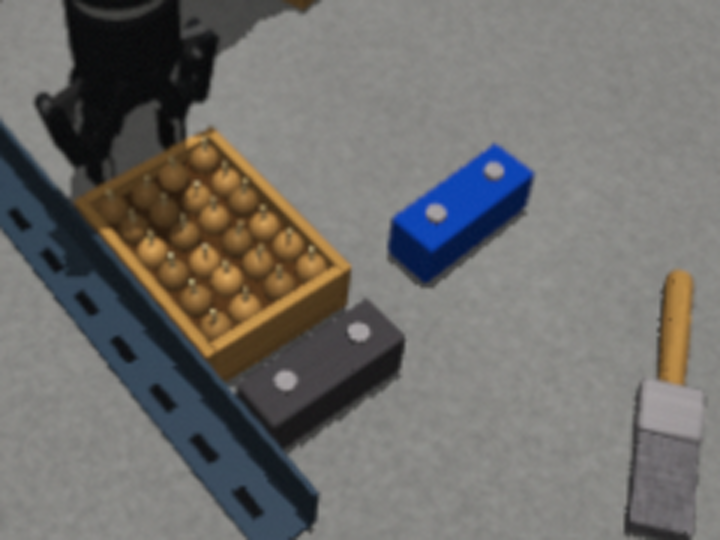

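```bash
python3 -m handwheel '[[0.6,[0,0.006,0],[0,0,0]],[0.6,[0,0.005,0],[0,0,0]],[0.6,[0,0.005,0],[0,0,0]]]'
python3 -m handwheel '[[0.6,[0,0.004,0],[0,0,0]],[0.6,[0,0.004,0],[0,0,0]]]'
python3 - <<'E'
from h import *
p,R=st()
c=bot.camera("scene"); cv2.imwrite("pics/sc12.png",cv2.resize(c["img"][190:370,200:440],None,fx=3,fy=3,interpolation=cv2.INTER_CUBIC)[:,:,::-1])
E
```

```text
time: 14.45
position: [0.6494, 0.0764, 0.0387]
orientation: [-0.111, -3.136, -0.058]
ft_force: [0.0, -2.5, -1.2]
finger_gap: 0.0516
time: 14.7
position: [0.6497, 0.0798, 0.0388]
orientation: [-0.113, -3.135, -0.043]
ft_force: [-2.0, -11.9, 6.1]
finger_gap: 0.0513
t 14.7 p [0.6497 0.0798 0.0388] xang 175.89 z [-0.003  0.028 -1.   ] F [ -2.  -11.9   6.1] gap 0.0513
```

View pics/sc12.png

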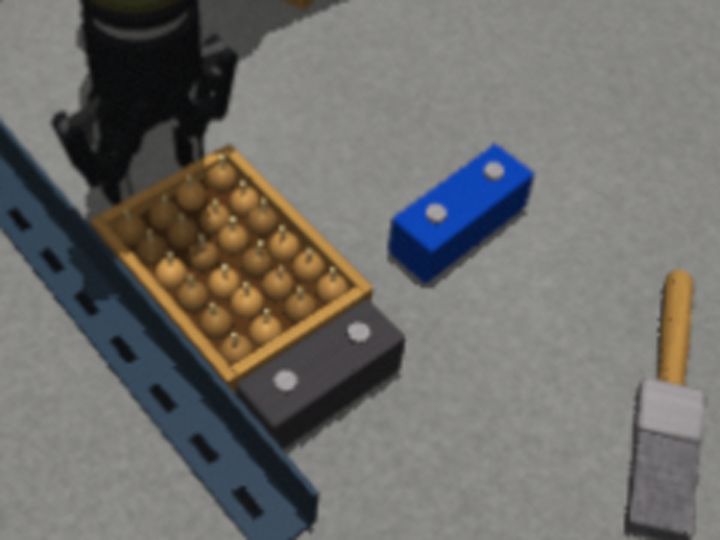

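The tray's end is now against the stop (crop line (235,378)-(370,290)) and the force rose to 12 N. One more light press, then I'll retreat and check both faces.

```bash
python3 -m handwheel '[[0.6,[0,0.005,0],[0,0,0]]]'
python3 -m handwheel '[[0.6,[0,-0.015,0],[0,0,0]],[0.6,[0,-0.02,0],[0,0,0]],[0.6,[0,-0.01,-0.03],[0,0,0]],[0.6,[0,0,-0.05],[0,0,0]],[0.6,[0,-0.05,-0.03],[0,0,0]],[0.6,[0,-0.05,0],[0,0,0]],[0.6,[0,-0.05,0],[0,0,0]]]'
python3 - <<'E'
from h import *
p,R=st()
c=bot.camera("scene"); cv2.imwrite("pics/sc13.png",cv2.resize(c["img"][230:360,190:350],None,fx=4.5,fy=4.5,interpolation=cv2.INTER_CUBIC)[:,:,::-1])
c=bot.camera("top"); cv2.imwrite("pics/top13.png",cv2.resize(c["img"][110:220,150:310],None,fx=5,fy=5,interpolation=cv2.INTER_CUBIC)[:,:,::-1])
E
```

```text
time: 14.88
position: [0.6497, 0.0798, 0.0389]
orientation: [-0.115, -3.134, -0.028]
ft_force: [-2.2, -11.4, 6.0]
finger_gap: 0.0513
time: 15.75
position: [0.6381, -0.1161, 0.1498]
orientation: [0.102, 3.137, 0.052]
ft_force: [1.0, -0.7, -0.9]
finger_gap: 0.0516
t 15.75 p [ 0.6381 -0.1161  0.1498] xang 176.26 z [ 0.004  0.033 -0.999] F [ 1.  -0.7 -0.9] gap 0.0516
```

View pics/sc13.png

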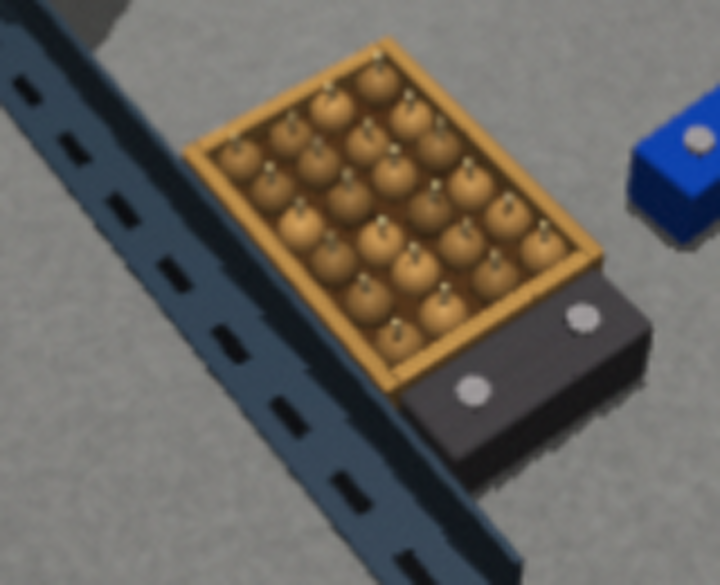

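View pics/top13.png

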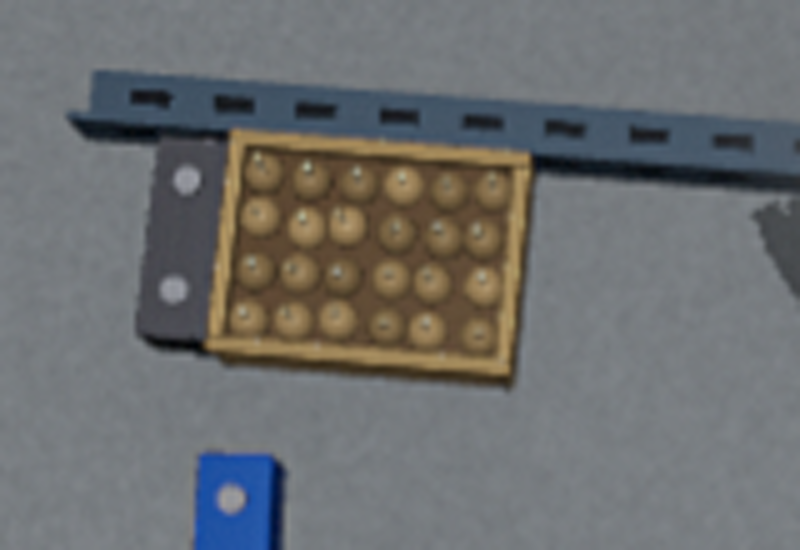

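Both views show the tray in the corner with no visible gap. 5 mm is only about 2 px here, so I'll measure it with line fits.

```bash
python3 - <<'E'
from h import *
for cam in ["top","scene"]:
    c=bot.camera(cam); im=c["img"]; hsv=cv2.cvtColor(im,cv2.COLOR_RGB2HSV);H,S,V=[hsv[...,i].astype(int) for i in range(3)]
    m=((H>8)&(H<25)&(S>90)).astype(np.uint8)
    t=proj(c,[[.655,.112,.045]])[0]; print(cam,"expected centre px",np.round(t,1))
    n,l=cv2.connectedComponents(cv2.morphologyEx(m,cv2.MORPH_CLOSE,np.ones((3,3))))
    k=l[int(t[1]),int(t[0])]; cs,_=cv2.findContours((l==k).astype(np.uint8),cv2.RETR_EXTERNAL,cv2.CHAIN_APPROX_NONE)
    q=cv2.boundingRect(cs[0]);print(q)
    w=ray(c,cs[0].reshape(-1,2),.045)[:,:2]
    e=np.array([.9977,-.0683]);f=np.array([.0683,.9977])
    x=w@e;y=w@f
    def fit(sel,a,b):
        p=np.polyfit(a[sel],b[sel],1);return p
    xm=(np.percentile(x,99)); 
    far=(x>x.max()-.012)&(y>y.min()+.02)&(y<y.max()-.02); p=np.polyfit(y[far],x[far],1); print(" far side x_rail",np.polyval(p,y[far].mean()).round(4),"slope vs rail est",p[0].round(4))
    le=(y>y.max()-.012)&(x>x.min()+.02)&(x<x.max()-.02); p=np.polyfit(x[le],y[le],1); print(" left end y_rail",np.polyval(p,x[le].mean()).round(4),"slope",p[0].round(4))
    ri=(y<y.min()+.012)&(x>x.min()+.02)&(x<x.max()-.02); p=np.polyfit(x[ri],y[ri],1); print(" right end y_rail",np.polyval(p,x[ri].mean()).round(4),"slope",p[0].round(4))
    print(" extent x",np.ptp(x).round(4),"y",np.ptp(y).round(4))
    # rail: darkness boundary where rail visible right of tray; print profile along rail x at rail-y=-0.05, and 0.32
    for yy in (-.05,0.07,.33):
        P=np.array([[*(e*X+f*yy),.04] for X in np.arange(.685,.72,.002)]); px=proj(c,P)
        v=cv2.remap(cv2.cvtColor(im,cv2.COLOR_RGB2GRAY),px[:,:1].astype(np.float32),px[:,1:].astype(np.float32),cv2.INTER_LINEAR).ravel()
        print(" prof",yy,v.tolist())
E
```

```text
top expected centre px [245.7 160.3]
(190, 136, 67, 51)
 far side x_rail 0.7007 slope vs rail est 0.0019
 left end y_rail 0.2939 slope 0.0036
 right end y_rail 0.1348 slope -0.0017
 extent x 0.1245 y 0.1636
 prof -0.05 [81, 80, 80, 75, 66, 57, 55, 53, 54, 57, 62, 65, 66, 66, 63, 59, 54, 53]
 prof 0.07 [121, 124, 125, 116, 83, 44, 23, 16, 23, 50, 73, 85, 87, 88, 81, 58, 40, 34]
 prof 0.33 [73, 73, 74, 75, 76, 74, 57, 40, 33, 41, 69, 79, 81, 81, 76, 72, 72, 58]
scene expected centre px [258.3 256.6]
(231, 238, 93, 82)
 far side x_rail 0.7041 slope vs rail est 0.0014
 left end y_rail 0.2974 slope 0.003
 right end y_rail 0.1357 slope 0.0041
 extent x 0.1203 y 0.1665
 prof -0.05 [66, 66, 67, 67, 66, 69, 83, 97, 105, 86, 57, 35, 25, 23, 23, 23, 24, 26]
 prof 0.07 [133, 133, 133, 134, 135, 136, 137, 135, 129, 110, 81, 56, 36, 25, 23, 23, 24, 27]
 prof 0.33 [67, 69, 68, 68, 67, 66, 59, 40, 29, 43, 60, 54, 32, 23, 23, 24, 23, 25]
```

Numbers agree with home: the tray's far side is at 0.701–0.704 against a rail face at about 0.7035, and the slope difference is about 0.002. The left end is at 0.294–0.297 against the stop face at 0.295. The gap uncertainty is 2–3 mm and there is plenty of time, so I'll give a light seating press on the near side.

```bash
python3 -m handwheel '[[0.6,[0.02,0,0],[0,0,10]],[0.6,[0.02,0,0],[0,0,10]],[0.6,[0.02,0,0],[0,0,10]],[0.6,[0.01,0,0],[0,0,10]],[0.6,[0,0,0],[0,0,10]],[0.6,[0,0,0],[0,0,10]],[0.6,[0,0,0],[0,0,10]],[0.6,[0,0,0],[0,0,10]],[0.6,[0,0,0],[0,0,10]],[0.6,[0,0,0],[0,0,0]]]'
python3 - <<'E'
from h import *
p,R=st()
print(np.round(bot.sense()["joint_positions"],2))
print("to hover:",np.round(R.T@(np.array([.548,.160,.12])-p),4))
E
```

```text
time: 17.2
position: [0.5702, -0.0706, 0.1518]
orientation: [-2.289, -2.095, -0.07]
ft_force: [0.3, -0.1, 0.0]
finger_gap: 0.0513
t 17.2 p [ 0.5702 -0.0706  0.1518] xang 84.93 z [ 0.008  0.058 -0.998] F [ 0.3 -0.1  0. ] gap 0.0513
[ 0.36  0.79 -0.5   1.8   0.48  0.67  1.1 ]
to hover: [ 0.2254 -0.0426  0.045 ]
```

```bash
python3 -m handwheel '[[0.6,[0.045,-0.009,0],[0,-3.3,-1.2]],[0.6,[0.045,-0.009,0],[0,0,0]],[0.6,[0.045,-0.009,0],[0,0,0]],[0.6,[0.045,-0.009,0],[0,0,0]],[0.6,[0.04,-0.006,0.02],[0,0,0]],[0.6,[0,0,0.015],[0,0,0]]]'
python3 - <<'E'
from h import *
p,R=st()
print("to low:",np.round(R.T@(np.array([.548,.160,.032])-p),4))
E
```

```text
time: 17.95
position: [0.5419, 0.1661, 0.1197]
orientation: [-2.262, -2.176, -0.02]
ft_force: [0.4, -0.2, -0.1]
finger_gap: 0.0512
t 17.95 p [0.5419 0.1661 0.1197] xang 87.79 z [ 0.007  0.011 -1.   ] F [ 0.4 -0.2 -0.1] gap 0.0512
to low: [-0.0068  0.0058  0.0877]
```

```bash
python3 -m handwheel '[[0.6,[-0.01,0.01,0.03],[0,0,0.7]],[0.6,[0,0,0.035],[0,0,0.7]],[0.6,[0,0,0.022],[0,0,0]],[0.6,[0,0,0],[0,0,0]]]'
python3 - <<'E'
from h import *
p,R=st()
c=bot.camera("scene"); cv2.imwrite("pics/sc14.png",cv2.resize(c["img"][190:370,200:440],None,fx=3,fy=3,interpolation=cv2.INTER_CUBIC)[:,:,::-1])
E
```

```text
time: 18.45
position: [0.5506, 0.1575, 0.0286]
orientation: [-2.271, -2.161, -0.018]
ft_force: [-0.5, 0.3, 0.2]
finger_gap: 0.0513
t 18.45 p [0.5506 0.1575 0.0286] xang 87.16 z [ 0.004  0.013 -1.   ] F [-0.5  0.3  0.2] gap 0.0513
```

View pics/sc14.png

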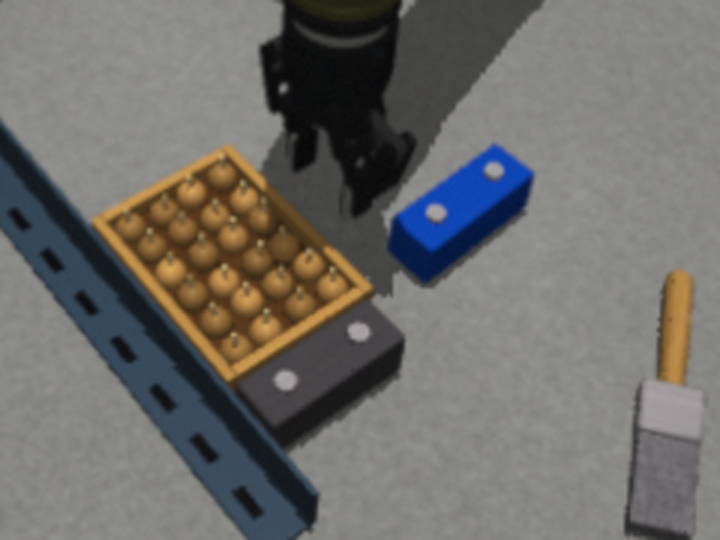

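```bash
python3 -m handwheel '[[0.6,[0,0.006,0],[0,0,0.5]],[0.6,[0,0.006,0],[0,0,0.5]],[0.6,[0,0.006,0],[0,0,0]],[0.6,[0,0.005,0],[0,0,0]],[0.6,[0,0.004,0],[0,0,0]]]'
python3 -m handwheel '[[0.6,[0,0.004,0],[0,0,0]],[0.6,[0,0.004,0],[0,0,0]]]'
python3 - <<'E'
from h import *
p,R=st(); print("rail x of TCP",p[:2]@[.9977,-.0683])
E
```

```text
time: 19.12
position: [0.5823, 0.1562, 0.0332]
orientation: [-2.293, -2.142, -0.029]
ft_force: [-0.3, 0.4, 0.4]
finger_gap: 0.0512
time: 19.38
position: [0.5854, 0.1558, 0.0329]
orientation: [-2.287, -2.14, -0.016]
ft_force: [-10.7, 0.7, 8.6]
finger_gap: 0.0512
t 19.38 p [0.5854 0.1558 0.0329] xang 86.18 z [ 0.001  0.014 -1.   ] F [-10.7   0.7   8.6] gap 0.0512
rail x of TCP 0.5734316604994741
```

The contact came at rail-x 0.5734 m, the same value as the earlier flush contact (0.573 m) and at 11 N, so the tray is seated. Retreating.

```bash
python3 -m handwheel '[[0.6,[0,-0.02,0],[0,0,0]],[0.6,[0,-0.015,-0.01],[0,0,0]],[0.6,[0,0,-0.05],[0,0,0]],[0.6,[0,0,-0.05],[0,0,0]],[0.6,[-0.05,-0.02,-0.03],[0,0,0]],[0.6,[-0.06,0,0],[0,0,0]],[0.6,[-0.06,0,0],[0,0,0]],[0.6,[-0.06,0,0],[0,0,0]],[0.6,[0,0,0],[0,0,0]]]'
python3 - <<'E'
from h import *
p,R=st()
c=bot.camera("scene"); cv2.imwrite("pics/sc15.png",c["img"][:,:,::-1])
c=bot.camera("top"); cv2.imwrite("pics/top15.png",c["img"][:,:,::-1])
im=c["img"];hsv=cv2.cvtColor(im,cv2.COLOR_RGB2HSV);H,S,V=[hsv[...,i].astype(int) for i in range(3)]
m=((H>8)&(H<25)&(S>90)).astype(np.uint8)
n,l=cv2.connectedComponents(cv2.morphologyEx(m,cv2.MORPH_CLOSE,np.ones((3,3))))
cs,_=cv2.findContours((l==l[160,225]).astype(np.uint8),cv2.RETR_EXTERNAL,cv2.CHAIN_APPROX_NONE)
w=ray(c,cs[0].reshape(-1,2),.045)[:,:2];x=w@[.9977,-.0683];y=w@[.0683,.9977]
far=(x>x.max()-.012)&(y>y.min()+.02)&(y<y.max()-.02);q=np.polyfit(y[far],x[far],1);print("far",np.polyval(q,y[far].mean()),q[0])
le=(y>y.max()-.012)&(x>x.min()+.02)&(x<x.max()-.02);print("left",y[le].mean())
d=np.abs(im.astype(int)-np.load("top0.npy")).max(2)
for n,(a,b) in dict(jar=(369,170),cup=(438,228),brush=(125,218)).items(): print(n,"changed px",int((d[b-35:b+35,a-30:a+30]>40).sum()))
E
```

```text
time: 20.5
position: [0.5155, -0.0771, 0.1738]
orientation: [-2.284, -2.146, -0.018]
ft_force: [0.4, 1.1, -0.4]
finger_gap: 0.0515
t 20.5 p [ 0.5155 -0.0771  0.1738] xang 86.44 z [ 0.003  0.013 -1.   ] F [ 0.4  1.1 -0.4] gap 0.0515
far 0.7010394747951062 -0.0023741831550240997
left 0.29389430843495473
jar changed px 2345
cup changed px 2250
brush changed px 0
```

View pics/top15.png

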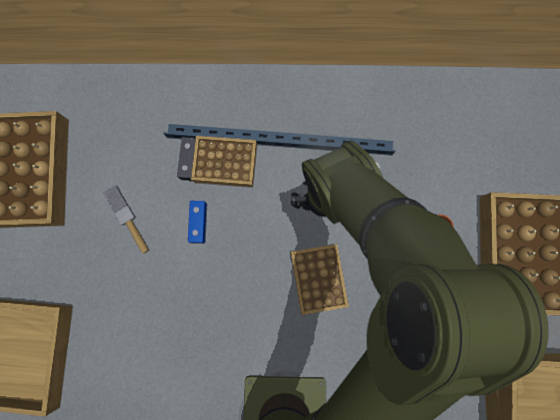

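View pics/sc15.png

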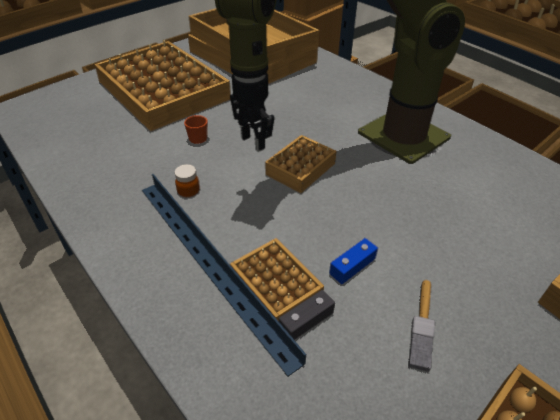

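The tray sits in the corner at top px (224,161), against the rail and the dark stop. The brush pixels are unchanged. The arm hides the jar and pot in the top view, but in the scene view they are at the same pixels as at the start: (187,180) and (197,130). The hand is clear, so I'm handing in.

```bash
python3 -c "
from rig import bot
print(bot.hand_in())"
```

```text
the job is handed in; nothing more can be done
None
```

The tray is home in the corner, and I handed the job in at about 20.6 s of the 64 s allowed. I pushed its near side square onto the rail with the two half-open fingers, slid it along to the dark stop by pushing its right end, then gave the near side one light seating press and lifted clear.

- **Rail side:** the last top view puts the tray's far side about 2.5 mm short of the rail face, within the measuring error, and parallel to 0.0024 rad. The scene camera, read before the last press, put it level with the rail face, and the last press stopped at the same place as the first flush contact.
- **Stop end:** the tray's end reads about 1.5 mm short of the stop face, also within the error.
- **Force:** the highest wrist force I read was about 17 N (14.6 N sideways) at the end of a move; force was not logged within moves.
- **Bystanders:** the brush pixels are unchanged. The arm hid the jar and the pot in the last top view, so I checked those two only by eye in the scene camera, where they look unmoved.
- **What went wrong:** during the slide the hand once leaned back about 5.6° and the tray barely moved. I straightened the hand and carried on.

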